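# Tip the stale crusts into the compost caddy

## Robot

A 6-joint arm with a two-finger parallel gripper is mounted at the origin on the work surface. World frame = base frame: x ahead of the robot, y to its left, z up, the work surface at z = 0. Lengths are in m, angles in rad, forces in N, time in s.
With the tool pointing down it reaches from about 0.4 to 0.825 m from the base axis. Payload 7 kg.
Tool frame: the origin (TCP) lies between the finger pads, 19 mm behind the fingertips; this is the grasp point; z points along the fingers, y is the direction in which the jaws open and shut (so a half turn about z gives the same grasp; the last joint's range is limited). The gripper opens to 88 mm and grips with 3 to 60 N. Pads are 19 mm wide; open, the fingers measure 130 mm over their backs; the gripper's body (78 mm by 193 mm) begins 47 mm behind the grasp point.
Start: joints at [0.288, 0.359, 0.012, 0, -1.224, -0.288], TCP at [0.675, -0, 0.245] pointing down, gripper open.
Joint ranges: [-3.07, 3.07], [-1.43, 2.12], [-1.02, 1.25], [-3.03, 1.67], [-3.05, -0], [-3.03, 3.03]. Speed limits (rad/s): [2.39, 2.39, 3.01, 3.14, 3.14, 3.14].

## Interface

Orientations are given as [roll, pitch, yaw] about the fixed x, y, z axes, in that order (R = Rz(yaw) Ry(pitch) Rx(roll)).
In Python, from station import arm gives the robot as it stands.
- The arm moves only by the tool move_arm, never from a script. Its argument "deltas" is a list of rows, each a list of 6 numbers: the shift along the world's x, y, z in mm, then the turn, a rotation vector about the world's x, y, z in degrees. In form: [[tx, ty, tz, ax, ay, az], ...]. A call has exactly 5 rows; each row shifts and turns the commanded pose from where the row before left it; what a row does not reach is not made up. A row lasts 1/12 s, in which the tool goes at most 41.7 mm and 7.16 degrees, less where a joint would pass 70% of its speed; a pose out of reach is approached as far as the arm can. A call with a gripper value outside its range is refused whole. "claw" is the closure in counts, from 0 (fully open) to 255 (shut), set as the call begins (left out, the last holds). The fingers move at their own pace and stop on an object; "squeeze" is the grip in N (left out, the last holds). Time passes only in rows, so rows that do not move let the fingers close, or fill a call up. It gives the time, the measured TCP pose, the force and the opening at its end, in the units of the state.
- arm.get_state(): the state, without advancing time (a new reading comes with each control period).
- arm.grab_frame(name): name is "scene" or "side" or "wrist"; returns the picture (420x560x3 uint8, red, green, blue); there is no depth.
- arm.calibration(name): a dict with "intrinsics" (3x3 intrinsics, pixels), "T" (4x4, takes a point from camera to world coordinates); the wrist camera has in their place "mount" (4x4, takes a point from camera to tool coordinates, whose origin is the TCP and whose axes are the flange's). Camera axes: x right, y up, looking along -z (the intrinsics and any distortion apply to the point x, -y, -z); pixel columns grow to the right and rows downward; lengths in m; the calibration is good to about 2 mm. A picture is of the moment at which its call begins: read the wrist's pose just before it. calibration takes no time and is no camera call.
- arm.job_done(): hands the job in, once; it reports no verdict.
Trained networks look in the newest picture that a camera, given by its name, has taken for a name from the list of things; names that differ only in an ending like _2 or _b are one class to them, and where a whole thing is asked for, a point or a joint stands for the part that bears it (a point fixed in the world has none). Each returns a list of dicts, best first, with "score" (0 to 1); they miss things now and then, are a little off and sometimes report something else, mostly with a low value. They report only what shows in the picture. A call takes as long as a camera call.
- arm.spot_in(thing, camera): "xy" ([column, row] in pixels, amid what is visible of it).
- arm.masks_of(thing, camera): "pixels" (420x560 bool, what is visible of it) and "xy" ([column, row] in pixels, amid what is visible of it).
- arm.spot_point(thing, camera): "xy" ([column, row] in pixels: a listed point, or the origin of a listed thing).
The state is a dict: "t": time; "q": joint angles; "qd": joint speeds; "joint_efforts": joint torques, N m; "eef_pos": TCP position; "ee_rot": TCP orientation; "force": force on the tool from outside, world axes, zero at the start; "moment": the same for the moment, N m; "width": finger opening in m.
Only numpy, scipy, OpenCV 4.12 (cv2) and the standard library are available. Lean on these libraries where they do the work, as an engineer would, in place of code of your own. Each camera call takes 0.05 s, during which the arm holds its last target. There are 200 camera calls.

## Task

Bring the green scrap tray out from under the low wooden riser by its bail handle, keeping all three crusts on it, and set it down flat on the cork mat and let go. Then take it by its slanted tail grip instead, tip it over the oval white caddy so that all three crusts slide off into the caddy, and set the empty tray back down flat on the mat. Leave the caddy standing where it is and do not disturb the jar, spoon or dustpan.

Things in the scene. Friction and masses are not known exactly. Their poses are not given: they have to be found in the camera images.
- tray: Green plastic scrap tray, 165 long (its x, from -85 to +80) x 132 wide (y), floor 5 thick; origin under the floor below the bail, z up. Side walls 22 high, 6 thick; rear wall (+x end) 16 high; the -x end is an open pouring lip with no wall. Wooden bail bar above the middle, wooden tail grip at +x. 150 g. Starts with its tail under the riser, lip and bail in the open.
- bail (a point): Middle of the tray's bail bar, 85 above the tray's underside, over its origin. The bar runs along the tray's y; it is 12 thick (tray x) and 14 high; pinch it from above with the fingers closing along tray x. It rests on a post at each side wall. The crusts reach 35 above the tray's underside and pass below it.
- tail (a point): Grip point on the tail grip, at (99, 0, 48) in the tray frame. A flat tab 14 thick, 56 wide (tray y), 60 long, leaning outwards: from its foot at (78, 0, 12) it rises along (0.5, 0, 0.866) in the tray frame (30 degrees off upright); the grip point is 42 up it, 18 below its end. Fingers close across its thickness, along (0.866, 0, -0.5).
- lip (a point): Middle of the open pouring lip, at (-85, 0, 2.5) in the tray frame.
- crust1: Stale bread crust, a hard brown chunk 60 x 36 x 30, 30 g; origin at its centre.
- crust2: As crust1.
- crust3: As crust1.
- mat: Cork mat fixed on the bench, 240 (its x) x 190 (its y), 4 thick; origin at the centre of its underside.
- caddy: White oval compost caddy, open on top, 180 across its x and 240 across its y outside, walls 5, 130 high, inner floor 5 up; loose, 0.9 kg; origin at the centre of its underside. A grey vent flap with a toggle latch is on its -y end. Its +x side faces the mat.
- riser: Low wooden bench riser, fixed: a board 140 deep (its x) x 300 wide (y), underside 112 and top 126 above the bench, on two 12 thick side panels at its y ends; open at front (-x) and back. Origin on the bench under the board's centre.
- jar: Glass storage jar with a hinged clamp lid, 100 across, 143 high, loose; origin at the centre of its underside. Leave alone.
- spoon: Stainless spoon, 190 long, lying along its x. Leave alone.
- dustpan: Grey plastic dustpan set upright, 220 wide (its y), 75 deep, 200 high, loose; origin at the centre of its underside. Leave alone.

How it is judged:
By the outcome, as a careful person would: the job done as asked, in the order asked, and still so for the second after the job is handed in, with the robot touching nothing.
It also fails if it takes over 67 s, if anything falls off the work surface, if the arm or the gripper's body presses on something with over 40 N, if the wrist force passes 120 N, or if a joint passes its speed limit or range.

## Working session

There is one attempt and no reset: what is moved stays moved. The work goes in short steps, Python scripts to look and compute and a tool call to move; the robot and the scene stay as the last step left them, time stands still between calls to the robot, and variables do not carry over. Pictures are saved under pics/ and viewed, about 8 in all and at most 12, crops included, and the job is handed in when it is done.

Besides the shell and the picture viewer there is one more tool, called after "Call:" by a JSON object that holds its "name" and its "arguments". move_arm: Moves the arm, as the interface text tells. Its arguments: {"type":"object","properties":{"deltas":{"type":"array","items":{"type":"array","items":{"type":"number"}}},"claw":{"type":"number"},"squeeze":{"type":"number"}},"required":["deltas"]}

```bash
mkdir -p pics; ls
cat > h.py <<'E'
import numpy as np,cv2
from station import arm
def ray(cam,xy):
    c=arm.calibration(cam);K=np.array(c["intrinsics"]);T=np.array(c["T"])
    p=np.linalg.inv(K)@[xy[0],xy[1],1];d=T[:3,:3]@[p[0],-p[1],-p[2]]
    return T[:3,3],d
def atz(cam,xy,z):
    o,d=ray(cam,xy);return o+d*(z-o[2])/d[2]
def proj(cam,P):
    c=arm.calibration(cam);K=np.array(c["intrinsics"]);T=np.array(c["T"])
    p=T[:3,:3].T@(np.array(P)-T[:3,3]);q=K@[p[0],-p[1],-p[2]];return q[:2]/q[2]
def tri(xys):
    A=0;b=0
    for cam,xy in xys:
        o,d=ray(cam,xy);d=d/np.linalg.norm(d);M=np.eye(3)-np.outer(d,d);A=A+M;b=b+M@o
    return np.linalg.solve(A,b)
E
python3 - <<'E'
from h import *
a=arm.grab_frame("scene");b=arm.grab_frame("side")
cv2.imwrite("pics/a.png",a[:,:,::-1]);cv2.imwrite("pics/b.png",b[:,:,::-1])
print(arm.calibration("scene").keys())
np.set_printoptions(precision=3,suppress=True)
for n in ["scene","side"]: print(n,np.array(arm.calibration(n)["T"]))
Z=dict(tray=0,bail=.085,tail=.048,lip=.0025,crust1=.02,mat=0,caddy=0,riser=0,jar=0,spoon=0,dustpan=0)
for t,z in Z.items():
    for n in ["scene","side"]:
        for r in arm.spot_point(t,n)[:3]: print(t,n,round(r["score"],2),np.round(r["xy"]),atz(n,r["xy"],z))
print(arm.get_state())
E
```

```text
pics
dict_keys(['intrinsics', 'T'])
scene [[-0.369 -0.771  0.52   1.162]
 [ 0.93  -0.307  0.204  0.272]
 [ 0.002  0.559  0.829  0.947]
 [ 0.     0.     0.     1.   ]]
side [[-0.912  0.31  -0.267  0.301]
 [-0.409 -0.705  0.579  0.751]
 [-0.009  0.638  0.77   0.96 ]
 [ 0.     0.     0.     1.   ]]
tray scene 0.91 [382. 222.] [ 0.471  0.315 -0.   ]
tray side 0.81 [296. 318.] [0.458 0.304 0.   ]
bail scene 0.59 [390. 205.] [0.472 0.319 0.085]
bail side 0.97 [293. 300.] [0.466 0.307 0.085]
bail side 0.24 [199. 258.] [0.716 0.296 0.085]
tail scene 0.61 [420. 222.] [0.468 0.409 0.048]
tail scene 0.34 [151. 229.] [ 0.759 -0.264  0.048]
lip scene 0.65 [354. 210.] [0.462 0.227 0.002]
lip side 0.77 [307. 288.] [0.464 0.221 0.002]
lip side 0.27 [275. 320.] [0.499 0.332 0.002]
crust1 scene 0.68 [389. 227.] [0.494 0.335 0.02 ]
crust1 scene 0.58 [369. 212.] [0.468 0.27  0.02 ]
crust1 scene 0.47 [397. 213.] [0.441 0.345 0.02 ]
crust1 side 0.79 [300. 298.] [0.467 0.262 0.02 ]
crust1 side 0.64 [299. 331.] [0.436 0.34  0.02 ]
crust1 side 0.42 [277. 322.] [0.491 0.342 0.02 ]
mat scene 0.63 [286. 194.] [
[... 486 characters left out ...]
.] [ 0.471 -0.268  0.   ]
spoon scene 0.58 [149. 231.] [ 0.746 -0.293  0.   ]
spoon side 0.47 [285. 136.] [ 0.742 -0.286  0.   ]
dustpan scene 0.64 [327. 305.] [0.769 0.244 0.   ]
dustpan side 0.73 [253. 187.] [ 0.738 -0.038 -0.   ]
dustpan side 0.59 [200. 256.] [0.758 0.243 0.   ]
{'t': 1.2, 'q': array([ 0.288,  0.359,  0.012,  0.   , -1.224, -0.288]), 'qd': array([-0.001,  0.001,  0.001, -0.002, -0.001, -0.   ]), 'joint_efforts': array([  0.003, -58.239,  29.329,   7.002,   0.013,  -0.   ]), 'eef_pos': array([ 0.675, -0.   ,  0.245]), 'ee_rot': array([-3.142, -0.   , -1.571]), 'force': array([-0.247, -0.354, -0.227]), 'moment': array([-0.036,  0.032,  0.006]), 'width': 0.08762919583822494}
```

View pics/a.png

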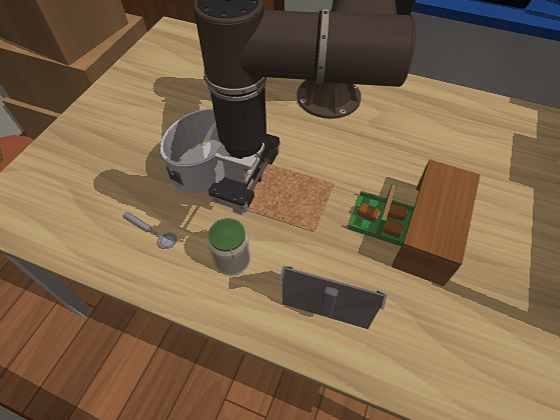

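View pics/b.png

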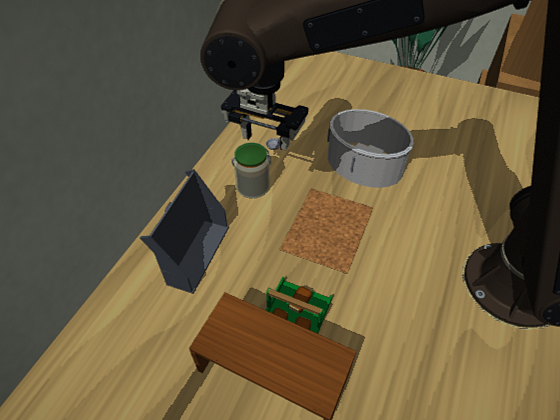

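Frames show the tray, with its lip toward −y, in front of the riser at about (385,215) in scene. The mat is in the middle, and the caddy is at about (365,160) in side. Detector positions agree between the two cameras to about 15 mm. Next I move above the bail and look from close by.

Call:
{"name": "move_arm", "arguments": {"deltas": [[-17,15,0,0,0,6],[-17,18,0,0,0,6],[-17,20,-3,0,0,6],[-15,21,-3,0,0,6],[-14,21,-3,0,0,6]], "claw": 127, "squeeze": 40}}

```text
t: 1.62
eef_pos: [0.5941, 0.0956, 0.2365]
ee_rot: [-3.141, 0.0, -1.042]
force: [0.5, -0.1, -1.0]
width: 0.0598
```

Call:
{"name": "move_arm", "arguments": {"deltas": [[-14,21,-3,0,0,6],[-14,22,-3,0,0,6],[-14,22,-3,0,0,6],[-14,22,-3,0,0,6],[-14,22,-3,0,0,6]]}}

```text
t: 2.03
eef_pos: [0.5242, 0.2049, 0.2215]
ee_rot: [-3.141, -0.0, -0.518]
force: [0.9, 0.4, 0.7]
width: 0.0439
```

Call:
{"name": "move_arm", "arguments": {"deltas": [[-14,22,-3,0,0,6],[-14,22,-3,0,0,6],[-14,22,-3,0,0,6],[-14,22,-3,0,0,6],[0,0,0,0,0,6]]}}

```text
t: 2.45
eef_pos: [0.4672, 0.2948, 0.2091]
ee_rot: [-3.141, 0.0, 0.008]
force: [0.0, 0.5, 0.4]
width: 0.0442
```

```bash
cat >> h.py <<'E'
from scipy.spatial.transform import Rotation as Rn
_r=ray
def ray(cam,xy):
    if cam!="wrist": return _r(cam,xy)
    c=arm.calibration(cam);K=np.array(c["intrinsics"]);s=arm.get_state()
    T=np.eye(4);T[:3,:3]=Rn.from_euler("xyz",s["ee_rot"]).as_matrix();T[:3,3]=s["eef_pos"];T=T@np.array(c["mount"])
    p=np.linalg.inv(K)@[xy[0],xy[1],1];return T[:3,3],T[:3,:3]@[p[0],-p[1],-p[2]]
np.set_printoptions(precision=3,suppress=True)
def look(Z,cams,pre):
    for n in cams: cv2.imwrite(f"pics/{pre}_{n}.png",arm.grab_frame(n)[:,:,::-1])
    for t,z in Z.items():
        for n in cams:
            for r in arm.spot_point(t,n)[:3]: print(t,n,round(r["score"],2),np.round(r["xy"]),atz(n,r["xy"],z))
    s=arm.get_state();print(s["t"],s["q"],s["eef_pos"],s["ee_rot"],s["force"],s["width"])
E
python3 - <<'E'
from h import *
print(np.array(arm.calibration("wrist")["mount"]))
look(dict(bail=.085,tail=.048,lip=.0025,tray=0,riser=0),["scene","side","wrist"],"c")
E
```

```text
[[ 0.     0.967  0.256  0.068]
 [ 1.    -0.    -0.     0.001]
 [-0.     0.256 -0.967 -0.14 ]
 [ 0.     0.     0.     1.   ]]
bail scene 0.58 [388. 205.] [0.473 0.313 0.085]
bail scene 0.45 [354. 210.] [0.524 0.232 0.085]
bail side 0.7 [294. 300.] [0.463 0.306 0.085]
bail wrist 0.97 [256. 212.] [0.464 0.308 0.085]
tail scene 0.81 [420. 224.] [0.473 0.41  0.048]
tail scene 0.24 [324. 303.] [0.788 0.238 0.048]
tail wrist 0.62 [160. 201.] [0.465 0.409 0.048]
lip scene 0.56 [353. 211.] [0.467 0.225 0.002]
lip side 0.58 [310. 290.] [0.455 0.222 0.002]
lip wrist 0.78 [330. 188.] [0.47  0.226 0.003]
tray scene 0.64 [384. 225.] [0.479 0.321 0.   ]
tray side 0.96 [296. 320.] [0.457 0.31  0.   ]
tray side 0.18 [325. 228.] [0.488 0.024 0.   ]
tray wrist 0.97 [258. 193.] [0.463 0.31  0.   ]
riser scene 0.96 [427. 234.] [0.464 0.441 0.   ]
riser side 0.78 [274. 372.] [0.452 0.444 0.   ]
riser side 0.75 [308. 287.] [0.462 0.215 0.   ]
riser side 0.47 [331. 228.] [ 0.473  0.018 -0.   ]
riser wrist 0.71 [149. 201.] [0.453 0.442 0.   ]
3.35 [ 0.911  0.185 -0.313  0.    -1.073  0.659] [0.469 0.292 0.209] [ 3.142  0.    -0.   ] [-0.054 -0.754 -0.4  ] 0.04420289653699196
```

View pics/c_wrist.png

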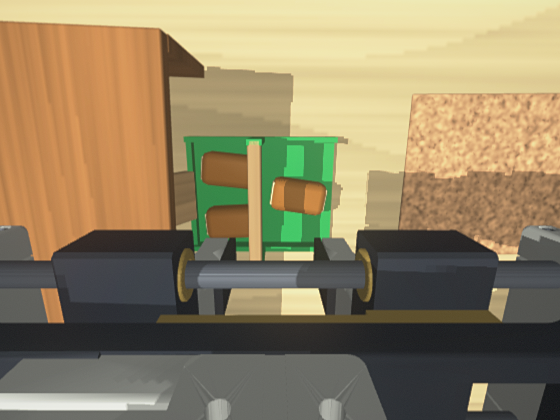

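The wrist view shows the bail bar at (255,200), almost exactly along world x, so yaw is about aligned. Three crusts are on the tray. Bail is at about (0.465, 0.308). I'll descend with the TCP slightly high, so the gripper body clears the riser top.

Call:
{"name": "move_arm", "arguments": {"deltas": [[-2,8,-10,0,0,0],[-2,8,-20,0,0,0],[0,0,-22,0,0,0],[0,0,-18,0,0,0],[0,0,-15,0,0,0]]}}

```text
t: 3.77
eef_pos: [0.4642, 0.3081, 0.1221]
ee_rot: [3.141, 0.001, 0.0]
force: [0.5, -0.1, 0.3]
width: 0.0442
```

Call:
{"name": "move_arm", "arguments": {"deltas": [[0,0,-12,0,0,0],[0,0,-10,0,0,0],[0,0,-9,0,0,0],[0,0,0,0,0,0],[0,0,0,0,0,0]]}}

```text
t: 4.18
eef_pos: [0.4649, 0.308, 0.093]
ee_rot: [3.141, 0.0, 0.0]
force: [-0.4, 0.8, 1.2]
width: 0.0442
```

Call:
{"name": "move_arm", "arguments": {"deltas": [[0,0,0,0,0,0],[0,0,0,0,0,0],[0,0,0,0,0,0],[0,0,0,0,0,0],[0,0,0,0,0,0]], "claw": 255, "squeeze": 40}}

```text
t: 4.6
eef_pos: [0.4652, 0.3082, 0.0938]
ee_rot: [-3.141, -0.001, -0.0]
force: [0.6, 1.9, 0.8]
width: 0.016
```

Call:
{"name": "move_arm", "arguments": {"deltas": [[0,0,2,0,0,0],[0,0,3,0,0,0],[0,0,4,0,0,0],[0,0,4,0,0,0],[0,0,3,0,0,0]]}}

```text
t: 5.02
eef_pos: [0.465, 0.308, 0.1099]
ee_rot: [-3.141, -0.0, -0.0]
force: [0.2, 0.7, -1.7]
width: 0.0117
```

Run:
```python
from h import *
look(dict(),["wrist","side"],"d")
```

```text
5.1167 [ 0.936  0.295 -0.424  0.    -0.851  0.635] [0.465 0.308 0.11 ] [-3.141 -0.001  0.   ] [-0.374  0.688 -1.599] 0.011555301509201164
```

View pics/d_side.png

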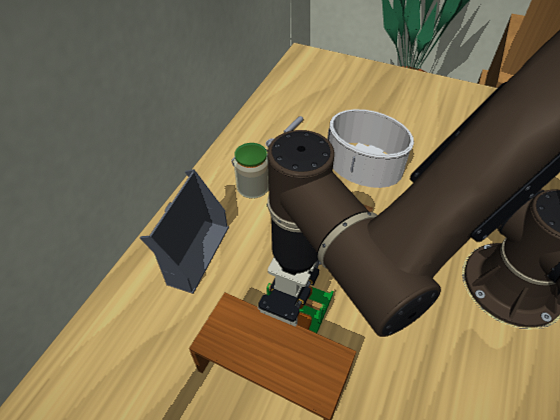

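Call:
{"name": "move_arm", "arguments": {"deltas": [[0,-3,0,0,0,0],[0,-6,0,0,0,0],[0,-9,0,0,0,0],[0,-12,0,0,0,0],[0,-14,0,0,0,0]]}}

```text
t: 5.53
eef_pos: [0.4648, 0.2627, 0.1091]
ee_rot: [3.141, 0.0, 0.0]
force: [-0.0, -0.0, -2.4]
width: 0.0117
```

Call:
{"name": "move_arm", "arguments": {"deltas": [[0,-14,0,0,0,0],[0,-14,0,0,0,0],[0,-14,0,0,0,0],[0,-14,0,0,0,0],[0,-14,0,0,0,0]]}}

```text
t: 5.95
eef_pos: [0.4649, 0.1924, 0.1095]
ee_rot: [-3.141, -0.0, -0.0]
force: [-0.8, 1.4, -3.0]
width: 0.0116
```

Call:
{"name": "move_arm", "arguments": {"deltas": [[1,-14,0,0,0,0],[1,-14,0,0,0,0],[1,-14,0,0,0,0],[1,-14,0,0,0,0],[1,-14,0,0,0,0]]}}

```text
t: 6.37
eef_pos: [0.4701, 0.1226, 0.1094]
ee_rot: [-3.142, -0.0, -0.0]
force: [0.5, -0.2, -2.2]
width: 0.0119
```

Call:
{"name": "move_arm", "arguments": {"deltas": [[1,-14,0,0,0,0],[1,-14,0,0,0,0],[1,-14,0,0,0,0],[1,-12,0,0,0,0],[1,-10,0,0,0,0]]}}

```text
t: 6.78
eef_pos: [0.475, 0.0586, 0.1094]
ee_rot: [3.142, 0.0, -0.0]
force: [0.0, -0.0, -2.3]
width: 0.0117
```

Call:
{"name": "move_arm", "arguments": {"deltas": [[1,-8,0,0,0,0],[1,-6,0,0,0,0],[0,-4,0,0,0,0],[0,-2,0,0,0,0],[0,0,0,0,0,0]]}}

```text
t: 7.2
eef_pos: [0.477, 0.0398, 0.1093]
ee_rot: [3.142, 0.0, -0.0]
force: [1.0, 0.7, -2.9]
width: 0.0116
```

Run:
```python
from h import *
look(dict(mat=.004,crust1=.035,tail=.06,lip=.015,tray=.01),["wrist","scene"],"e")
```

```text
mat scene 0.78 [284. 195.] [0.488 0.015 0.004]
mat scene 0.7 [267. 184.] [ 0.467 -0.048  0.004]
crust1 wrist 0.85 [334. 224.] [ 0.476 -0.005  0.035]
crust1 wrist 0.78 [226. 189.] [0.502 0.075 0.035]
crust1 scene 0.76 [276. 184.] [ 0.481 -0.013  0.035]
crust1 scene 0.68 [305. 184.] [0.449 0.067 0.035]
crust1 scene 0.51 [296. 199.] [0.511 0.061 0.035]
tail wrist 0.84 [123. 240.] [0.473 0.142 0.06 ]
tail scene 0.67 [324. 190.] [0.471 0.131 0.06 ]
lip wrist 0.68 [376. 218.] [ 0.474 -0.044  0.015]
lip scene 0.86 [267. 182.] [ 0.471 -0.046  0.015]
lip scene 0.74 [276. 184.] [ 0.465 -0.02   0.015]
tray wrist 0.93 [276. 222.] [0.47  0.038 0.01 ]
tray scene 0.63 [293. 193.] [0.476 0.042 0.01 ]
7.8 [ 0.496  0.176 -0.593  0.    -0.802  1.075] [0.477 0.04  0.109] [3.142 0.    0.   ] [ 0.056 -0.618 -2.856] 0.011462666763704044
```

View pics/e_wrist.png

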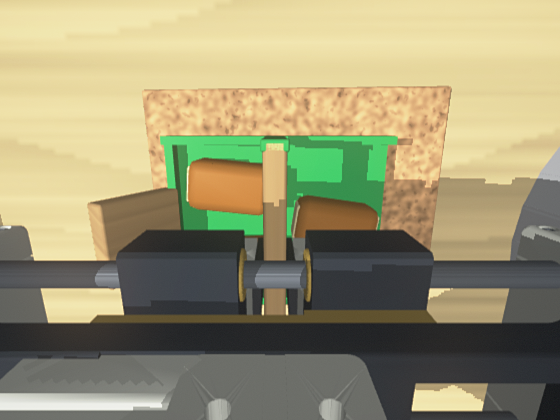

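The wrist view shows the tray over the mat, level, with the mat corners at (145,90) and (450,88). The scene detections give all three crusts. I'll shift slightly toward the mat centre and lower.

Call:
{"name": "move_arm", "arguments": {"deltas": [[2,-5,0,0,0,0],[2,-6,-1,0,0,0],[1,-6,-2,0,0,0],[0,-3,-2,0,0,0],[0,0,-2,0,0,0]]}}

```text
t: 8.22
eef_pos: [0.4818, 0.019, 0.102]
ee_rot: [3.141, 0.001, -0.001]
force: [0.6, -0.0, -3.2]
width: 0.0113
```

Call:
{"name": "move_arm", "arguments": {"deltas": [[0,0,-1,0,0,0],[0,0,-1,0,0,0],[0,0,-1,0,0,0],[0,0,0,0,0,0],[0,0,0,0,0,0]]}}

```text
t: 8.63
eef_pos: [0.482, 0.0201, 0.0993]
ee_rot: [3.142, 0.0, 0.0]
force: [-0.5, -0.3, -2.3]
width: 0.0114
```

Call:
{"name": "move_arm", "arguments": {"deltas": [[0,0,-1,0,0,0],[0,0,0,0,0,0],[0,0,0,0,0,0],[0,0,0,0,0,0],[0,0,0,0,0,0]]}}

```text
t: 9.05
eef_pos: [0.4822, 0.0202, 0.0986]
ee_rot: [-3.141, -0.001, 0.0]
force: [-1.0, 1.0, 1.9]
width: 0.0113
```

Call:
{"name": "move_arm", "arguments": {"deltas": [[0,0,0,0,0,0],[0,0,0,0,0,0],[0,0,0,0,0,0],[0,0,0,0,0,0],[0,0,3,0,0,0]], "claw": 127}}

```text
t: 9.47
eef_pos: [0.4816, 0.0198, 0.101]
ee_rot: [3.141, 0.001, -0.0]
force: [-0.2, -0.2, -0.7]
width: 0.0392
```

Call:
{"name": "move_arm", "arguments": {"deltas": [[0,0,10,0,0,0],[0,0,20,0,0,0],[0,10,25,0,0,0],[0,25,25,-6,0,0],[0,30,17,-6,0,0]]}}

```text
t: 9.88
eef_pos: [0.4834, 0.0834, 0.2023]
ee_rot: [2.93, -0.007, -0.007]
force: [2.4, 0.1, -0.4]
width: 0.0436
```

Call:
{"name": "move_arm", "arguments": {"deltas": [[0,30,0,-6,0,0],[0,30,0,-6,0,0],[0,25,0,-6,0,0],[0,15,-8,0,0,0],[0,0,0,0,0,0]]}}

```text
t: 10.3
eef_pos: [0.4817, 0.1886, 0.1879]
ee_rot: [2.615, 0.002, 0.004]
force: [0.4, -0.4, -0.3]
width: 0.0441
```

Run:
```python
from h import *
look(dict(mat=.004,tail=.052,lip=.0065,bail=.089,tray=.004,caddy=0),["wrist","scene","side"],"f")
im=[cv2.imread(f"pics/f_{n}.png") for n in("wrist","scene")]
s=cv2.resize(im[1][110:300,120:400],None,fx=2.2,fy=2.2)
cv2.imwrite("pics/f_s.png",s)
```

```text
tail wrist 0.79 [266. 199.] [0.481 0.113 0.052]
tail scene 0.89 [316. 192.] [0.48  0.113 0.052]
tail side 0.55 [274. 374.] [0.442 0.464 0.052]
lip wrist 0.93 [364. 179.] [ 0.48  -0.073  0.007]
lip side 0.51 [338. 203.] [ 0.484 -0.073  0.006]
bail wrist 0.92 [362. 199.] [0.478 0.016 0.089]
bail wrist 0.74 [306. 215.] [0.47  0.09  0.089]
bail wrist 0.15 [304. 165.] [0.518 0.094 0.089]
bail scene 0.47 [297. 185.] [0.503 0.062 0.089]
tray wrist 0.81 [315. 186.] [0.477 0.015 0.004]
tray scene 0.91 [289. 195.] [0.482 0.031 0.004]
caddy wrist 0.71 [441. 182.] [ 0.458 -0.276  0.   ]
caddy scene 0.78 [204. 163.] [ 0.462 -0.27   0.   ]
caddy side 0.86 [362. 165.] [ 0.468 -0.258  0.   ]
11.35 [ 0.955  0.326 -0.406  0.305 -1.292  0.463] [0.482 0.185 0.19 ] [2.618 0.    0.   ] [-0.437 -0.177  0.057] 0.04418260052741695
```

View pics/f_wrist.png

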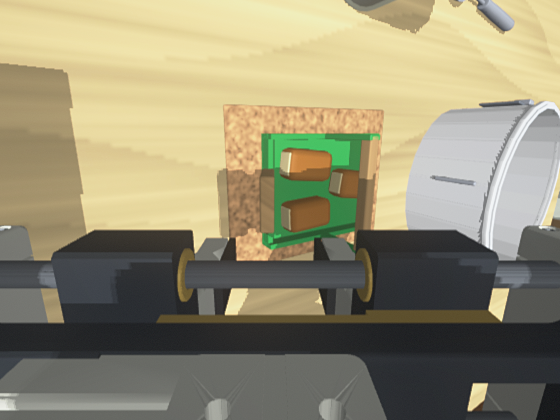

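View pics/f_s.png

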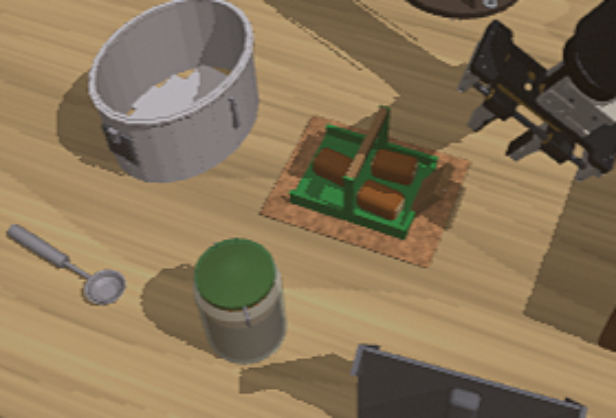

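The tray is flat on the mat and the three crusts are on it. In the wrist view the tail is at (266,199). I take the tail to be at about (0.481, 0.117, 0.052), line up on its axis and go down it.

Call:
{"name": "move_arm", "arguments": {"deltas": [[0,6,0,0,0,0],[0,5.5,0,0,0,0],[-1,-10,-17.3,0,0,0],[0,-12,-20.8,0,0,0],[0,-13,-22.5,0,0,0]]}}

```text
t: 11.77
eef_pos: [0.4815, 0.1626, 0.1294]
ee_rot: [2.62, -0.001, 0.001]
force: [0.1, -0.3, 0.2]
width: 0.044
```

Call:
{"name": "move_arm", "arguments": {"deltas": [[0,-12,-20.8,0,0,0],[0,-10,-17.3,0,0,0],[0,-9,-15.6,0,0,0],[0,-7.5,-13,0,0,0],[0,-5,-8.7,0,0,0]]}}

```text
t: 12.18
eef_pos: [0.4807, 0.1175, 0.0532]
ee_rot: [2.617, 0.001, -0.0]
force: [0.1, -0.1, -0.7]
width: 0.0435
```

Call:
{"name": "move_arm", "arguments": {"deltas": [[0,0,0,0,0,0],[0,0,0,0,0,0],[0,0,0,0,0,0],[0,0,0,0,0,0],[0,0,0,0,0,0]], "claw": 255, "squeeze": 60}}

```text
t: 12.6
eef_pos: [0.4814, 0.1188, 0.055]
ee_rot: [2.619, -0.001, 0.0]
force: [-0.9, 1.8, -0.5]
width: 0.016
```

Call:
{"name": "move_arm", "arguments": {"deltas": [[0,0,0,0,0,0],[0,0,0,0,0,0],[0,0,0,0,0,0],[0,0,0,0,0,0],[0,0,0,0,0,0]]}}

```text
t: 13.02
eef_pos: [0.4811, 0.1181, 0.0544]
ee_rot: [2.618, -0.0, 0.0]
force: [-0.3, 1.4, -0.6]
width: 0.0137
```

Run:
```python
from h import *
look(dict(tail=.052,lip=.0065,bail=.089,tray=.004),["wrist","scene"],"g")
```

```text
tail wrist 0.76 [271. 268.] [0.479 0.118 0.052]
tail scene 0.81 [319. 195.] [0.487 0.123 0.052]
lip wrist 0.82 [418. 203.] [ 0.481 -0.068  0.007]
lip scene 0.94 [261. 184.] [ 0.476 -0.065  0.006]
lip scene 0.39 [232. 258.] [ 0.741 -0.034  0.006]
bail wrist 0.58 [452. 256.] [0.478 0.018 0.089]
bail scene 0.71 [287. 177.] [0.486 0.025 0.089]
bail scene 0.34 [299. 186.] [0.503 0.065 0.089]
tray wrist 0.91 [350. 218.] [0.479 0.016 0.004]
tray scene 0.7 [286. 196.] [0.489 0.025 0.004]
13.5167 [ 0.87   0.442 -0.654  0.413 -0.933  0.376] [0.481 0.118 0.054] [ 2.618 -0.     0.   ] [ 0.655 -0.247 -0.721] 0.013688420372007012
```

View pics/g_wrist.png

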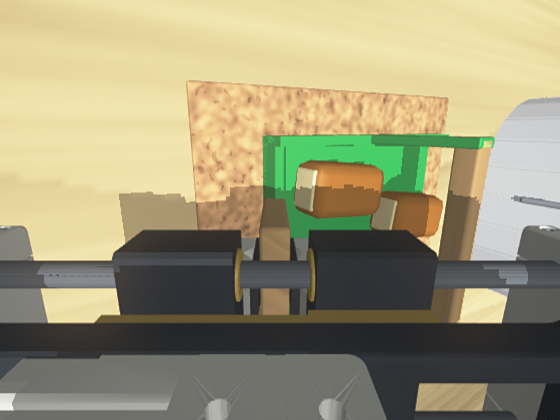

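The tail is pinched at 13.7 mm width, close to the 14 mm tab, and the tray is still square on the mat. I lift it with the lip slightly up and carry it toward the caddy.

Call:
{"name": "move_arm", "arguments": {"deltas": [[0,0,2,-0.5,0,0],[0,0,4,-1,0,0],[0,0,7,-1,0,0],[0,0,10,-1,0,0],[0,0,12,-0.5,0,0]]}}

```text
t: 13.93
eef_pos: [0.4806, 0.1178, 0.0894]
ee_rot: [2.545, 0.001, -0.0]
force: [-0.2, 0.3, -2.5]
width: 0.0138
```

Call:
{"name": "move_arm", "arguments": {"deltas": [[0,0,15,0,0,0],[0,0,15,0,0,0],[0,0,15,0,0,0],[0,0,15,0,0,0],[0,0,15,0,0,0]]}}

```text
t: 14.35
eef_pos: [0.4807, 0.1179, 0.1652]
ee_rot: [2.547, 0.0, -0.0]
force: [-0.0, -0.2, -1.7]
width: 0.014
```

Call:
{"name": "move_arm", "arguments": {"deltas": [[0,0,15,0,0,0],[0,-3,14,0,0,0],[0,-6,12,0,0,0],[-1,-9,9,0,0,0],[-2,-12,6,0,0,0]]}}

```text
t: 14.77
eef_pos: [0.4781, 0.0876, 0.2211]
ee_rot: [2.548, -0.0, 0.0]
force: [-0.8, -0.1, -2.5]
width: 0.0136
```

Run:
```python
from h import *
look(dict(lip=.18,crust1=.19,caddy=0),["wrist","scene","side"],"k")
s=cv2.imread("pics/k_scene.png")[60:300,120:440]
w=cv2.imread("pics/k_wrist.png")
a=cv2.resize(s,(400,300));b=cv2.resize(w,(400,300));cv2.imwrite("pics/k2.png",np.hstack([a,b]))
```

```text
lip wrist 0.62 [417. 206.] [ 0.473 -0.111  0.18 ]
lip scene 0.68 [245. 138.] [ 0.473 -0.106  0.18 ]
lip scene 0.2 [205. 163.] [ 0.592 -0.165  0.18 ]
lip side 0.64 [353. 149.] [ 0.475 -0.117  0.18 ]
crust1 wrist 0.9 [338. 191.] [0.504 0.013 0.19 ]
crust1 wrist 0.68 [406. 214.] [ 0.473 -0.075  0.19 ]
crust1 scene 0.74 [282. 155.] [0.502 0.015 0.19 ]
caddy scene 0.6 [205. 162.] [ 0.456 -0.27   0.   ]
caddy scene 0.6 [277. 151.] [ 0.324 -0.074  0.   ]
caddy side 0.58 [362. 164.] [ 0.467 -0.262  0.   ]
15.3667 [ 0.868  0.24  -0.515  0.383 -1.311  0.509] [0.478 0.088 0.22 ] [2.548 0.    0.   ] [ 0.433  0.303 -2.662] 0.013601768339616035
```

View pics/k2.png

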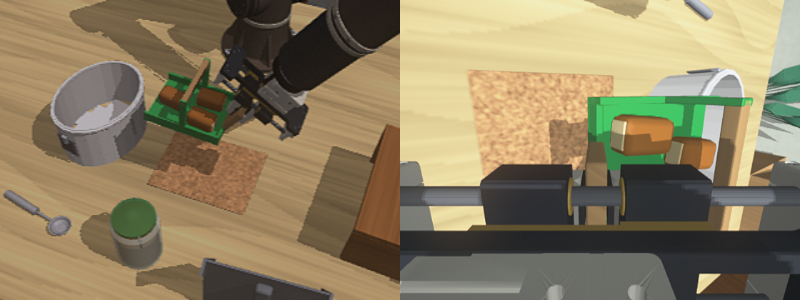

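All three crusts ride on the raised tray, with the lip slightly up. On to the caddy.

Call:
{"name": "move_arm", "arguments": {"deltas": [[-2,-14,0,0,0,0],[-2,-14,0,0,0,0],[-2,-14,0,0,0,0],[-2,-14,0,0,0,0],[-2,-14,0,0,0,0]]}}

```text
t: 15.78
eef_pos: [0.4675, 0.0162, 0.2204]
ee_rot: [2.548, 0.0, -0.0]
force: [-0.3, -0.7, -1.7]
width: 0.0136
```

Call:
{"name": "move_arm", "arguments": {"deltas": [[-2,-14,-2,0,0,0],[-2,-14,-3,0,0,0],[-1,-14,-4,0,0,0],[0,-12,-4,1,0,0],[0,-9,-4,1,0,0]]}}

```text
t: 16.2
eef_pos: [0.4624, -0.0468, 0.2027]
ee_rot: [2.583, 0.001, -0.0]
force: [-1.1, 0.5, -2.4]
width: 0.0138
```

Call:
{"name": "move_arm", "arguments": {"deltas": [[0,-3,-1,2,0,0],[0,-2,6,2,0,0],[0,-3,11,3,0,0],[0,-5,15,4,0,0],[0,-5,15,5,0,0]]}}

```text
t: 16.62
eef_pos: [0.4623, -0.0639, 0.2491]
ee_rot: [2.864, 0.001, 0.002]
force: [1.2, -0.1, -3.1]
width: 0.0137
```

Run:
```python
from h import *
look(dict(lip=.155,caddy=0),["scene","side","wrist"],"m")
s=cv2.imread("pics/m_scene.png")[40:280,100:420]
w=cv2.imread("pics/m_side.png")[40:280,180:500]
a=cv2.resize(s,(400,300));b=cv2.resize(w,(400,300));cv2.imwrite("pics/m2.png",np.hstack([a,b]))
```

```text
lip scene 0.61 [210. 129.] [ 0.453 -0.228  0.155]
lip side 0.34 [364. 124.] [ 0.484 -0.258  0.155]
caddy scene 0.76 [207. 161.] [ 0.449 -0.263  0.   ]
17.0667 [ 0.488  0.014 -0.556  0.27  -1.151  0.954] [ 0.462 -0.063  0.248] [2.861 0.002 0.001] [-0.245  0.135 -2.127] 0.013379535723126224
```

View pics/m2.png

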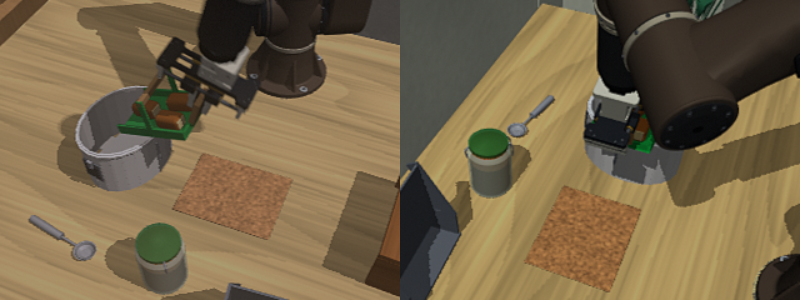

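Tray is tipped 14°, lip over the mouth of the caddy at about (−0.23, 0.16) in y,z. I continue tipping about the lip.

Call:
{"name": "move_arm", "arguments": {"deltas": [[0,-3.4,6,2,0,0],[0,-3.5,5.7,2,0,0],[0,-3.6,5.6,2,0,0],[0,-3.7,5.4,2,0,0],[0,-3.8,5.3,2,0,0]]}}

```text
t: 17.48
eef_pos: [0.4628, -0.0807, 0.2769]
ee_rot: [3.037, 0.002, 0.002]
force: [0.2, 0.3, -2.1]
width: 0.0136
```

Call:
{"name": "move_arm", "arguments": {"deltas": [[0,-4.2,5.2,2,0,0],[0,-4.4,5,2,0,0],[0,-4.5,4.8,2,0,0],[0,-4.6,4.6,2,0,0],[0,-4.8,4.4,2,0,0]]}}

```text
t: 17.9
eef_pos: [0.4628, -0.1033, 0.3008]
ee_rot: [-3.071, 0.002, 0.001]
force: [0.4, -0.2, -2.0]
width: 0.0137
```

Call:
{"name": "move_arm", "arguments": {"deltas": [[0,-5,4.4,2,0,0],[0,-5.2,4.2,2,0,0],[0,-5.3,4,2,0,0],[0,-5.4,3.8,2,0,0],[0,-5.4,3.6,2,0,0]]}}

```text
t: 18.32
eef_pos: [0.4629, -0.1298, 0.3209]
ee_rot: [-2.896, 0.002, 0.001]
force: [-0.4, -0.0, -1.8]
width: 0.0139
```

Call:
{"name": "move_arm", "arguments": {"deltas": [[0,-5.7,3.4,2,0,0],[0,-5.8,3.2,2,0,0],[0,-5.9,3,2,0,0],[0,-6,2.8,2,0,0],[0,-6,2.6,2,0,0]]}}

```text
t: 18.73
eef_pos: [0.4629, -0.1593, 0.3357]
ee_rot: [-2.721, 0.002, 0.001]
force: [-0.2, -0.7, -1.4]
width: 0.014
```

Run:
```python
from h import *
look(dict(lip=.155,caddy=0,crust1=.1),["scene","side","wrist"],"n")
s=cv2.imread("pics/n_scene.png")[40:280,100:420]
w=cv2.imread("pics/n_wrist.png")
a=cv2.resize(s,(400,300));b=cv2.resize(w,(400,300));cv2.imwrite("pics/n2.png",np.hstack([a,b]))
```

```text
lip scene 0.2 [220.  86.] [ 0.268 -0.286  0.155]
lip side 0.93 [373. 129.] [ 0.455 -0.245  0.155]
lip side 0.24 [285. 135.] [ 0.675 -0.125  0.155]
lip wrist 0.81 [421. 204.] [ 0.462 -0.232  0.155]
caddy scene 0.84 [207. 163.] [ 0.456 -0.262 -0.   ]
caddy side 0.64 [364. 164.] [ 0.464 -0.263  0.   ]
caddy side 0.15 [373.  89.] [ 0.548 -0.664  0.   ]
caddy wrist 0.88 [444. 180.] [ 0.463 -0.264  0.   ]
crust1 scene 0.73 [189. 147.] [ 0.494 -0.283  0.1  ]
crust1 scene 0.68 [209. 147.] [ 0.473 -0.229  0.1  ]
crust1 scene 0.59 [182. 152.] [ 0.522 -0.293  0.1  ]
crust1 side 0.74 [379. 143.] [ 0.433 -0.262  0.1  ]
crust1 side 0.61 [368. 141.] [ 0.465 -0.257  0.1  ]
crust1 wrist 0.89 [444. 229.] [ 0.423 -0.261  0.1  ]
crust1 wrist 0.87 [511. 209.] [ 0.452 -0.318  0.1  ]
crust1 wrist 0.81 [521. 173.] [ 0.489 -0.319  0.1  ]
19.3333 [-0.259  0.124  0.003 -0.404 -1.563  1.857] [ 0.463 -0.159  0.337] [-2.723 -0.     0.001] [ 0.081 -0.317 -1.115] 0.013481214341732346
```

View pics/n2.png

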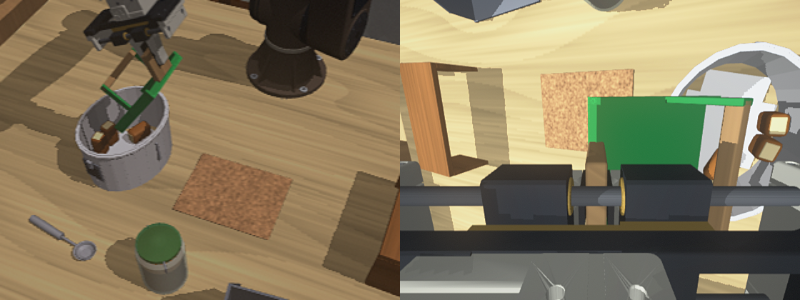

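The scene crop and the three detections show all three crusts inside the caddy, and the tray is bare. I withdraw upward, level the tray and return to the mat.

Call:
{"name": "move_arm", "arguments": {"deltas": [[0,0,5,0,0,0],[0,0,8,0,0,0],[0,1,9,0,0,0],[0,4,9,-2,0,0],[1,10,9,-2,0,0]]}}

```text
t: 19.75
eef_pos: [0.4642, -0.1453, 0.3774]
ee_rot: [-2.794, -0.0, -0.002]
force: [0.1, 1.3, -1.6]
width: 0.0138
```

Call:
{"name": "move_arm", "arguments": {"deltas": [[1,14,0,-4,0,0],[1,16,0,-4,0,0],[1,18,0,-4,0,0],[1,20,0,-4,0,0],[1,20,0,-4,0,0]]}}

```text
t: 20.17
eef_pos: [0.4692, -0.0555, 0.3783]
ee_rot: [3.139, -0.004, -0.001]
force: [0.9, -0.3, -1.3]
width: 0.014
```

Call:
{"name": "move_arm", "arguments": {"deltas": [[2,20,-6,-4,0,0],[2,20,-8,-4,0,0],[2,20,-10,-4,0,0],[2,20,-12,-4,0,0],[1,20,-14,-4,0,0]]}}

```text
t: 20.58
eef_pos: [0.4785, 0.0455, 0.328]
ee_rot: [2.792, -0.005, 0.0]
force: [1.5, 0.1, -1.0]
width: 0.0136
```

Call:
{"name": "move_arm", "arguments": {"deltas": [[1,20,-20,-4,0,0],[1,20,-22,-3,0,0],[1,15,-24,-2,0,0],[1,12,-24,-1,0,0],[0,7,-24,0,0,0]]}}

```text
t: 21.0
eef_pos: [0.4826, 0.1203, 0.2115]
ee_rot: [2.618, -0.001, 0.001]
force: [0.4, 0.7, -1.7]
width: 0.0138
```

Run:
```python
from h import *
s=arm.get_state();print(s["t"],s["eef_pos"],s["ee_rot"],np.degrees(2.618-s["ee_rot"][0]))
```

```text
21.0 [0.483 0.12  0.212] [ 2.618 -0.001  0.001] 0.023850749538096905
```

Call:
{"name": "move_arm", "arguments": {"deltas": [[0,0,-26,0,0,0],[0,0,-26,0,0,0],[0,0,-24,0,0,0],[0,0,-20,0,0,0],[0,0,-16,0,0,0]]}}

```text
t: 21.42
eef_pos: [0.4824, 0.1184, 0.0996]
ee_rot: [2.619, -0.001, -0.001]
force: [-0.9, -0.2, -1.3]
width: 0.0133
```

Call:
{"name": "move_arm", "arguments": {"deltas": [[0,0,-12,0,0,0],[0,0,-9,0,0,0],[0,0,-7,0,0,0],[0,0,-4,0,0,0],[0,0,-3,0,0,0]]}}

```text
t: 21.83
eef_pos: [0.4824, 0.1182, 0.0654]
ee_rot: [2.618, -0.001, -0.0]
force: [-0.1, 0.1, -0.3]
width: 0.0136
```

Call:
{"name": "move_arm", "arguments": {"deltas": [[0,0,-2,0,0,0],[0,0,-2,0,0,0],[0,0,0,0,0,0],[0,0,0,0,0,0],[0,0,0,0,0,0]]}}

```text
t: 22.25
eef_pos: [0.4821, 0.1179, 0.0617]
ee_rot: [2.618, -0.0, 0.0]
force: [-0.4, 0.6, -2.2]
width: 0.0133
```

Call:
{"name": "move_arm", "arguments": {"deltas": [[0,0,-2,0,0,0],[0,0,-2,0,0,0],[0,0,-1,0,0,0],[0,0,0,0,0,0],[0,0,0,0,0,0]]}}

```text
t: 22.67
eef_pos: [0.4819, 0.1177, 0.0563]
ee_rot: [2.618, 0.0, 0.0]
force: [-0.7, -1.6, -2.0]
width: 0.014
```

Call:
{"name": "move_arm", "arguments": {"deltas": [[0,0,-1,0,0,0],[0,0,-1,0,0,0],[0,0,0,0,0,0],[0,0,0,0,0,0],[0,0,0,0,0,0]]}}

```text
t: 23.08
eef_pos: [0.482, 0.1178, 0.0544]
ee_rot: [2.618, -0.0, 0.0]
force: [-0.4, 0.3, -1.0]
width: 0.0138
```

Call:
{"name": "move_arm", "arguments": {"deltas": [[0,0,-0.7,0,0,0],[0,0,0,0,0,0],[0,0,0,0,0,0],[0,0,0,0,0,0],[0,0,0,0,0,0]]}}

```text
t: 23.5
eef_pos: [0.4821, 0.1178, 0.0543]
ee_rot: [2.618, -0.0, 0.0]
force: [-2.1, 1.0, 6.0]
width: 0.0136
```

Call:
{"name": "move_arm", "arguments": {"deltas": [[0,0,0,0,0,0],[0,0,0,0,0,0],[0,0,0,0,0,0],[0,0,0,0,0,0],[0,0,0,0,0,0]], "claw": 127}}

```text
t: 23.92
eef_pos: [0.4819, 0.1177, 0.0536]
ee_rot: [2.618, 0.0, -0.0]
force: [0.1, -0.4, 0.8]
width: 0.0407
```

Call:
{"name": "move_arm", "arguments": {"deltas": [[0,3,5.2,0,0,0],[0,6,10.4,0,0,0],[0,9,15.6,0,0,0],[0,12,20.8,0,0,0],[0,12,20.8,0,0,0]]}}

```text
t: 24.33
eef_pos: [0.4816, 0.16, 0.1274]
ee_rot: [2.617, 0.001, -0.0]
force: [0.5, 1.3, 0.1]
width: 0.0443
```

Call:
{"name": "move_arm", "arguments": {"deltas": [[0,10,17,0,0,0],[0,10,17,0,0,0],[0,8,14,0,0,0],[0,4,7,0,0,0],[0,0,0,0,0,0]]}}

```text
t: 24.75
eef_pos: [0.4826, 0.1932, 0.1829]
ee_rot: [2.62, -0.002, 0.001]
force: [-0.8, 0.0, 0.7]
width: 0.0443
```

Run:
```python
from h import *
look(dict(mat=.004,tail=.052,lip=.0065,bail=.089,tray=.004,caddy=0,crust1=.02,jar=0,spoon=0,dustpan=0),["wrist","scene","side"],"z")
s=cv2.imread("pics/z_scene.png")[100:340,100:420]
w=cv2.imread("pics/z_wrist.png")
a=cv2.resize(s,(400,300));b=cv2.resize(w,(400,300));cv2.imwrite("pics/z2.png",np.hstack([a,b]))
```

```text
mat scene 0.5 [315. 195.] [0.455 0.104 0.004]
tail wrist 0.87 [277. 203.] [0.477 0.113 0.052]
tail scene 0.95 [316. 195.] [0.487 0.115 0.052]
tail scene 0.63 [181. 155.] [ 0.497 -0.319  0.052]
lip wrist 0.64 [369. 178.] [ 0.482 -0.066  0.007]
lip scene 0.83 [259. 185.] [ 0.482 -0.069  0.006]
lip side 0.86 [342. 203.] [ 0.472 -0.078  0.006]
bail wrist 0.7 [372. 198.] [0.479 0.018 0.089]
bail wrist 0.63 [274. 202.] [0.49  0.137 0.089]
bail scene 0.71 [288. 181.] [0.499 0.032 0.089]
bail scene 0.52 [256. 186.] [ 0.549 -0.043  0.089]
bail side 0.93 [333. 206.] [0.475 0.014 0.089]
tray wrist 0.78 [323. 185.] [0.479 0.015 0.004]
tray scene 0.91 [285. 195.] [0.488 0.02  0.004]
tray scene 0.55 [211. 147.] [ 0.392 -0.281  0.004]
tray scene 0.53 [205. 161.] [ 0.454 -0.268  0.004]
tray side 0.63 [330. 225.] [0.477 0.011 0.004]
caddy wrist 0.74 [445. 182.] [ 0.459 -0.267  0.   ]
caddy side 0.69 [365. 163.] [ 0.462 -0.271  0.   ]
crust1 scene 0.68 [188. 147.] [ 0.434 -0.34   0.02 ]
crust1 scene 0.65 [211. 147.] [ 0.406 -0.27   0.02 ]
crust1 scene 0.55 [181. 154.] [ 0.47  -0.345  0.02 ]
crust1 side 0.61 [365. 139.] [ 0.492 -0.355  0.02 ]
crust1 side 0.52 [379. 143.] [ 0.444 -0.355  0.02 ]
jar scene 0.61 [233. 256.] [ 0.732 -0.037  0.   ]
jar scene 0.29 [262. 182.] [ 0.465 -0.066  0.   ]
spoon wrist 0.57 [484.   4.] [ 0.743 -0.3    0.   ]
spoon scene 0.85 [152. 230.] [ 0.74 -0.29  0.  ]
spoon scene 0.66 [286. 179.] [0.425 0.    0.   ]
spoon side 0.82 [284. 133.] [ 0.75  -0.299  0.   ]
dustpan scene 0.89 [324. 303.] [0.769 0.237 0.   ]
dustpan side 0.7 [201. 255.] [0.755 0.241 0.   ]
26.4 [ 0.962  0.341 -0.406  0.303 -1.279  0.453] [0.482 0.192 0.181] [ 2.618 -0.     0.   ] [-0.017  0.443  0.583] 0.0441782007607341
```

View pics/z2.png

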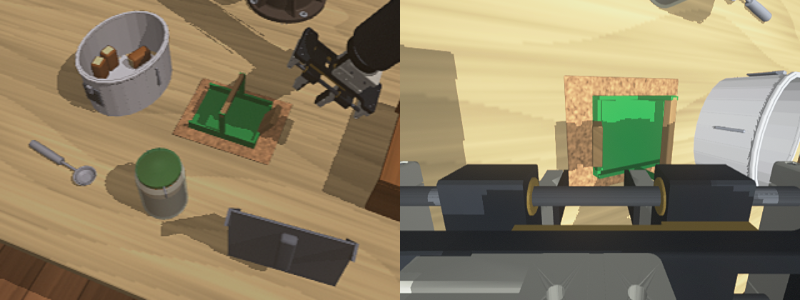

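The empty tray sits flat on the mat. The caddy stands in place with all three crusts inside, the other items haven't moved, and the gripper is clear.

```bash
python3 -c "
from station import arm
print(arm.job_done())"
```

```text
the job is handed in; nothing more can be done
None
```

The job is done and handed in at about 26 s of the 67 s allowed.

- **Bail stage:** I drew the tray out from under the riser by its bail, set it flat on the cork mat with all three crusts still on it, and let go.
- **Tail stage:** I then took the tray by its tail grip and tipped it to about 54° over the caddy. All three crusts slid in. I set the empty tray back on the mat and withdrew the gripper.

**Last checks:**
- The final pictures show the tray bare and flat on the mat at about (0.480, 0.016), with three crusts in the caddy.
- The caddy, jar, spoon and dustpan are where they started, to within the detectors' scatter of about 1–2 cm.
- The highest force I read was about 6 N, at the final set-down.
- **Disagreements:** one final mat detection, score 0.50, was clearly off, apparently on the tail grip. The side camera reported only two of the three crusts, while the scene picture shows all three. The jar check rests on the scene camera alone, as the side camera did not report it.

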